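# Make up two counter orders from the jar and shaker stock

## Robot

A 6-joint arm with a two-finger parallel gripper is mounted at the origin on the work surface. World frame = base frame: x ahead of the robot, y to its left, z up, the work surface at z = 0. Lengths are in mm, angles in degrees, forces in N, time in s.
With the tool pointing down it reaches from about 300 to 850 mm from the base axis. Payload 4.2 kg.
Tool frame: the origin (TCP) lies at the very end of the fingers, on their centre line; the grasp point (between the pads) lies 19 mm behind it; z points along the fingers, y is the direction in which the jaws open and shut (so a half turn about z gives the same grasp; the last joint's range is limited). The gripper opens to 91 mm and grips with 3 to 60 N. Pads are 32 mm wide; open, the fingers measure 118 mm over their backs; the gripper's body (76 mm by 178 mm) begins 60 mm behind the grasp point.
Start: joints at [68.125, 18.312, 89.639, -0, 72.044, -1.146], TCP at [203.529, 537.791, 213.976] pointing down, gripper open.
Joint ranges: [-177.97, 177.97], [-48.28, 115.42], [12.27, 149.76], [-77.06, 257.06], [2.81, 150.46], [-146.56, 146.56]. Speed limits (degrees/s): [147.25, 147.25, 180, 180, 180, 180].

## Interface

Orientations are given as [roll, pitch, yaw] about the fixed x, y, z axes, in that order (R = Rz(yaw) Ry(pitch) Rx(roll)).
In Python, from workcell import * gives the robot as it stands. The module is installed in compiled form; this text tells all that it offers.
- The arm moves only by the tool servo_tool, never from a script. Its argument "plan" is a list that holds one entry, the list of rows, each a list of 7 numbers: the shift along the tool's x, y, z in mm, then the turn, a rotation vector about the tool's x, y, z in rad, then the opening, from 0 (shut) to 1 (fully open). A call has 1 to 20 rows; each row is the pose to reach, as a shift and turn from the pose commanded when the call began, along the tool's axes at that moment; what a row does not reach only later rows make up. A row lasts 1/10 s, in which the tool goes at most 50 mm and 8.59 degrees, less where a joint would pass 70% of its speed; a pose out of reach is approached as far as the arm can. A call with a gripper value outside its range is refused whole. The fingers move at their own pace and stop on an object; "squeeze" is the grip in N (left out, the last holds). Time passes only in rows, so rows that repeat a pose let the fingers close. It gives the time, the measured TCP pose, the force and the opening at its end, in the units of the state.
- state(): the state, without advancing time (a new reading comes with each control period).
- grab_frame(name): name is "side" or "top"; returns a dict with "color" (384x512x3 uint8, red, green, blue), "range_z" (384x512 float32, mm along the optical axis (not along the pixel's ray), 0 where there is no reading), "fx", "fy", "cx", "cy" (pixels), "dist_coeffs" ([k1, k2, p1, p2, k3] as OpenCV has them; the pictures are not rectified), "rvec" (rotation vector, rad) and "tvec" (3), from world to camera coordinates, as OpenCV has them. Camera axes: x right, y down, z forward; pixel columns grow to the right and rows downward; lengths in mm; the calibration is good to about 2 mm. A picture is of the moment at which its call begins.
- job_done(): hands the job in, once; it reports no verdict.
The state is a dict: "time_s": time; "qpos": joint angles; "qvel": joint speeds; "effort": joint torques, N m; "ee_pos": TCP position; "ee_rot": TCP orientation; "force": force on the tool from outside, world axes, zero at the start; "torque": the same for the moment, N m; "gripper_width": finger opening in mm.
Only numpy, scipy, OpenCV 4.12 (cv2) and the standard library are available. Lean on these libraries where they do the work, as an engineer would, in place of code of your own. Each camera call takes 0.05 s, during which the arm holds its last target.

## Task

Make up two orders at the food counter: the green tray gets the blue-capped jar and the white shaker, and the orange tray gets the red-capped jar and the black shaker; in each tray stand the jar in the white-lined compartment and the shaker in the bare one, upright on the floor. Finish the green tray before you touch anything for the orange one, set each thing down gently without dropping it or knocking anything over, and leave the yellow-capped jar, the wooden shaker, the bowl and the napkin dispenser where they stand.

Things in the scene. Friction and masses are not known exactly. Their poses are not given: they have to be found in the camera images.
- jar_blue: Glass jar standing upright: amber round body 58 mm in diameter and 68 mm high with a paper band round it, then a blue screw cap 53 mm in diameter; 85 mm high in all, about 0.2 kg, loose. Origin at the centre of its underside, z up along its axis. Starts in any of six stock places (two rows of three, about 12 cm apart).
- jar_red: Glass jar standing upright: amber round body 58 mm in diameter and 68 mm high with a paper band round it, then a red screw cap 53 mm in diameter; 85 mm high in all, about 0.2 kg, loose. Origin at the centre of its underside, z up along its axis. Starts in any of six stock places (two rows of three, about 12 cm apart).
- jar_yellow: Glass jar standing upright: amber round body 58 mm in diameter and 68 mm high with a paper band round it, then a yellow screw cap 53 mm in diameter; 85 mm high in all, about 0.2 kg, loose. Origin at the centre of its underside, z up along its axis. Starts in any of six stock places (two rows of three, about 12 cm apart). It belongs to no order and stays.
- shaker_white: Table shaker standing upright: white round body 44 mm in diameter and 62 mm high under a domed top of the same colour with a small steel button; 82 mm high in all, about 0.12 kg, loose. Origin at the centre of its underside, z up along its axis. Starts in any of six stock places (two rows of three, about 12 cm apart).
- shaker_black: Table shaker standing upright: black round body 44 mm in diameter and 62 mm high under a domed top of the same colour with a small steel button; 82 mm high in all, about 0.12 kg, loose. Origin at the centre of its underside, z up along its axis. Starts in any of six stock places (two rows of three, about 12 cm apart).
- shaker_wood: Table shaker standing upright: brown wooden round body 44 mm in diameter and 62 mm high under a domed top of the same colour with a small steel button; 82 mm high in all, about 0.12 kg, loose. Origin at the centre of its underside, z up along its axis. Starts in any of six stock places (two rows of three, about 12 cm apart). It belongs to no order and stays.
- tray_green: Dark green tray, 180 x 92 mm, fixed to the counter. Origin at the centre of its underside; x along its length, z up. Floor 4 mm thick; outer walls and a cross wall in the middle 22 mm high, 4 mm thick: two compartments 84 x 84 mm inside, centred at x = +44 mm (white-lined floor, 5 mm high) and x = -44 mm (bare, in the tray's colour), y = 0. Stands left or right of the stock, at any yaw near 0 or half a turn.
- tray_orange: Orange tray, 180 x 92 mm, fixed to the counter. Origin at the centre of its underside; x along its length, z up. Floor 4 mm thick; outer walls and a cross wall in the middle 22 mm high, 4 mm thick: two compartments 84 x 84 mm inside, centred at x = +44 mm (white-lined floor, 5 mm high) and x = -44 mm (bare, in the tray's colour), y = 0. Stands left or right of the stock, at any yaw near 0 or half a turn.
- bowl: Steel bowl 120 mm across and 50 mm high, loose, beyond the stock; stays. Origin at the centre of its underside.
- napkins: Dark steel napkin dispenser 70 x 130 x 93 mm high, loose, beyond the stock; stays. Origin at the centre of its underside, y along its 130 mm side.

How it is judged (in metres and radians):
On the way, in this order (a step that is already met when the one before it is completed fails the run):
1. the green tray is complete (both things upright in their compartments, at rest, let go) while the red-capped jar and the black shaker are still within 30 mm of their start (x of jar_blue in the frame of tray_green between 0.022 and 0.066 m and y of jar_blue in the frame of tray_green between -0.022 and 0.022 m and z of jar_blue in the frame of tray_green between 0.001 and 0.01 m and angle between each of jar_blue, shaker_white's own z axis and vertical below 0.12 rad and linear speed of each of jar_blue, shaker_white below 0.02 m/s and contact force between each of jar_blue, shaker_white and the fingers below 0.1 N and x of shaker_white in the frame of tray_green between -0.066 and -0.022 m and y of shaker_white in the frame of tray_green between -0.022 and 0.022 m and z of shaker_white in the frame of tray_green between 0.001 and 0.01 m and distance of each of jar_red, shaker_black from where it was at the start of the episode below 0.03 m), for 0.2 s.
2. the orange tray is complete in the same way: red-capped jar in the white-lined compartment, black shaker in the bare one (x of jar_red in the frame of tray_orange between 0.022 and 0.066 m and y of jar_red in the frame of tray_orange between -0.022 and 0.022 m and z of jar_red in the frame of tray_orange between 0.001 and 0.01 m and angle between each of jar_red, shaker_black's own z axis and vertical below 0.12 rad and linear speed of each of jar_red, shaker_black below 0.02 m/s and contact force between each of jar_red, shaker_black and the fingers below 0.1 N and x of shaker_black in the frame of tray_orange between -0.066 and -0.022 m and y of shaker_black in the frame of tray_orange between -0.022 and 0.022 m and z of shaker_black in the frame of tray_orange between 0.001 and 0.01 m), for 0.2 s.
At the end, for the whole second after the job is handed in: Each jar stands in the white-lined and each shaker in the bare compartment of its own tray, on the floor (within 22 mm of the compartment's centre each way), tilted under 0.12 rad, at rest, let go; yellow-capped jar, wooden shaker, bowl and napkin dispenser within 30 mm of their start (all of step 2 and x of jar_blue in the frame of tray_green between 0.022 and 0.066 m and y of jar_blue in the frame of tray_green between -0.022 and 0.022 m and z of jar_blue in the frame of tray_green between 0.001 and 0.01 m and angle between each of jar_blue, shaker_white's own z axis and vertical below 0.12 rad and linear speed of each of jar_blue, shaker_white below 0.02 m/s and contact force between each of jar_blue, shaker_white and the fingers below 0.1 N and x of shaker_white in the frame of tray_green between -0.066 and -0.022 m and y of shaker_white in the frame of tray_green between -0.022 and 0.022 m and z of shaker_white in the frame of tray_green between 0.001 and 0.01 m and distance of each of jar_yellow, shaker_wood, bowl, napkins from where it was at the start of the episode below 0.03 m); the robot touches nothing.
It fails at once if a jar or shaker is dropped from more than about 2 cm (moves faster than 0.6 m/s while the fingers do not touch it) ((linear speed of jar_blue above 0.6 m/s and contact force between jar_blue and the fingers below 0.1 N) or (linear speed of jar_red above 0.6 m/s and contact force between jar_red and the fingers below 0.1 N) or (linear speed of jar_yellow above 0.6 m/s and contact force between jar_yellow and the fingers below 0.1 N) or (linear speed of shaker_white above 0.6 m/s and contact force between shaker_white and the fingers below 0.1 N) or (linear speed of shaker_black above 0.6 m/s and contact force between shaker_black and the fingers below 0.1 N) or (linear speed of shaker_wood above 0.6 m/s and contact force between shaker_wood and the fingers below 0.1 N)).
It fails at once if a jar or shaker is knocked over (tilted more than 0.7 rad) (angle between any of jar_blue, jar_red, jar_yellow, shaker_white, shaker_black, shaker_wood's own z axis and vertical above 0.7 rad).
It fails at once if a thing that should stay (yellow-capped jar, wooden shaker, bowl, napkin dispenser) is moved more than 30 mm (distance of any of jar_yellow, shaker_wood, bowl, napkins from where it was at the start of the episode above 0.03 m).
It fails at once if a jar or shaker is banged or pressed hard onto a tray (more than 60 N between them) (contact force between any of jar_blue, jar_red, jar_yellow, shaker_white, shaker_black, shaker_wood and tray_green above 60 N or contact force between any of jar_blue, jar_red, jar_yellow, shaker_white, shaker_black, shaker_wood and tray_orange above 60 N).
It also fails if it takes over 115 s, if anything falls off the work surface, if the arm or the gripper's body presses on something with over 40 N, if the wrist force passes 120 N, or if a joint passes its speed limit or range.

## Working session

There is one attempt and no reset: what is moved stays moved. The work goes in short steps, Python scripts to look and compute and a tool call to move; the robot and the scene stay as the last step left them, time stands still between calls to the robot, and variables do not carry over. Pictures are saved under pics/ and viewed, and the job is handed in when it is done.

Besides the shell and the picture viewer there is one more tool, called after ">>>" in YAML: its name, and indented under it one key for each argument. servo_tool: Moves the arm, as the interface text tells. Its arguments: {"type":"object","properties":{"plan":{"type":"array"},"squeeze":{"type":"number"}},"required":["plan"]}

```bash
mkdir -p pics
cat > h.py <<'E'
from workcell import *
import numpy as np, cv2
def snap(n,tag):
    f=grab_frame(n); cv2.imwrite(f'pics/{tag}.png',f['color'][:,:,::-1]); np.save(f'pics/{tag}.npy',f,allow_pickle=True); return f
def K(f): return np.array([[f['fx'],0,f['cx']],[0,f['fy'],f['cy']],[0,0,1.]]),np.array(f['dist_coeffs'],float)
def ray(f,uv,z):
    k,d=K(f); p=cv2.undistortPoints(np.array(uv,float).reshape(-1,1,2),k,d).reshape(-1,2)
    R=cv2.Rodrigues(np.array(f['rvec'],float))[0]; t=np.array(f['tvec'],float).ravel()
    C=-R.T@t; D=np.c_[p,np.ones(len(p))]@R
    return C+D*((z-C[2])/D[:,2])[:,None]
E
python3 - <<'E'
from h import *
s=state(); print(s)
for n in('top','side'):
    f=snap(n,n+'0'); R=cv2.Rodrigues(np.array(f['rvec'],float))[0]; print(n,-R.T@np.array(f['tvec']).ravel(),f['fx'])
E
```

```text
{'time_s': 0.0, 'qpos': array([ 6.81254268e+01,  1.83519343e+01,  8.97078539e+01, -2.33458504e-03,
        7.20431258e+01, -1.14787545e+00]), 'qvel': array([ 0.00215176, -0.0354482 ,  0.00863905,  0.08305467, -0.05447388,
       -0.03313377]), 'effort': array([-1.10834940e-04, -4.12464380e+01, -2.31976765e+01,  7.27130380e-02,
        4.57156124e-02, -1.68357469e-04]), 'ee_pos': array([203.3367842 , 537.29674857, 213.10753249]), 'ee_rot': array([-1.79897062e+02,  1.57462917e-04,  1.59274024e+02]), 'force': array([ 0.79560906, -0.03085119,  0.01013871]), 'torque': array([0.01112925, 0.02789011, 0.00315017]), 'gripper_width': 91.212919176221}
top [ 528.98820222    2.46330057 1045.50556054] 462.75419379542166
side [ 443.82967675 -803.01923855  555.71765327] 400.5950260303982
```

View pics/top0.png

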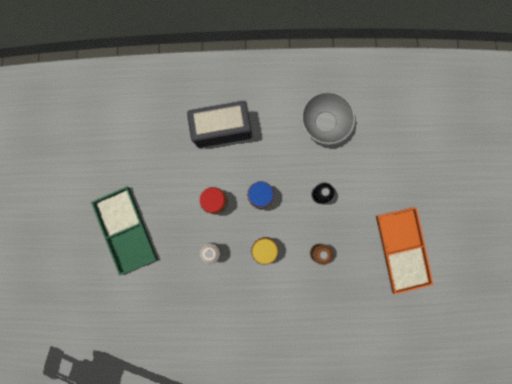

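View pics/side0.png

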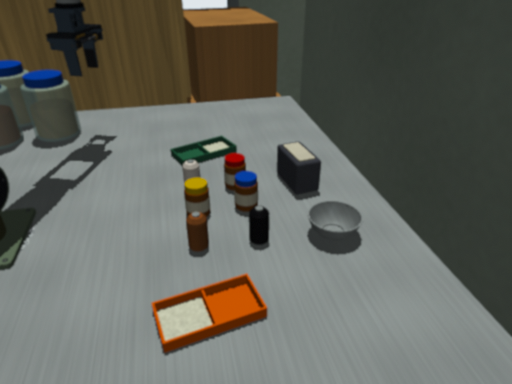

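```bash
cat >> h.py <<'E'
def world(f):
    h,w=f['range_z'].shape; v,u=np.mgrid[:h,:w]; k,d=K(f)
    p=cv2.undistortPoints(np.stack([u,v],-1).astype(float).reshape(-1,1,2),k,d).reshape(h,w,2)
    z=f['range_z'].astype(float); R=cv2.Rodrigues(np.array(f['rvec'],float))[0]; t=np.array(f['tvec'],float).ravel()
    X=(np.dstack([p*z[...,None],z])-t)@R; X[z==0]=np.nan; return X
def mask(f,lo,hi):
    return cv2.inRange(cv2.cvtColor(f['color'],cv2.COLOR_RGB2HSV),lo,hi)
E
python3 - <<'E'
from h import *
for tag in('top0','side0'):
    f=np.load(f'pics/{tag}.npy',allow_pickle=True).item(); X=world(f)
    hsv=cv2.cvtColor(f['color'],cv2.COLOR_RGB2HSV)
    high=((X[...,2]>60)&(X[...,2]<100)&(X[...,0]>300)&(X[...,0]<620)&(abs(X[...,1])<220)).astype(np.uint8)
    n,l,st,c=cv2.connectedComponentsWithStats(high)
    for i in range(1,n):
        if st[i,4]>40:
            P=X[l==i]; m=P[:,2]>np.percentile(P[:,2],90)-6
            Q=P[m]; (x,y),r=cv2.minEnclosingCircle(Q[:,:2].astype(np.float32)); 
            print(tag,c[i].round(),st[i,4],'zmax',P[:,2].max().round(1),'circ',round(x,1),round(y,1),round(r,1),'mean',Q.mean(0).round(1), hsv[int(c[i][1]),int(c[i][0])])
    if tag=='top0':
      for uv,n in(((125,230),'g'),((404,250),'o')):
        print(n, [ (p,hsv[p[1],p[0]].tolist(),X[p[1],p[0]].round(1).tolist()) for p in ([(118,212),(130,245)] if n=='g' else [(400,232),(408,268)])])
      for n,lo,hi in(('g',(60,80,20),(95,255,130)),('o',(3,170,90),(18,255,255))):
        m=mask(f,lo,hi); m[:, 150:370]=0
        m=cv2.morphologyEx(m,cv2.MORPH_OPEN,np.ones((2,2))) if 0 else m
        cs,_=cv2.findContours(m,0,2); cn=max(cs,key=cv2.contourArea)
        W=ray(f,cn.reshape(-1,2),22.)[:,:2]; print(n,'rect@22',cv2.minAreaRect(W.astype(np.float32)), 'pix',cv2.minAreaRect(cn))
        hull=cv2.fillPoly(np.zeros_like(m),[cv2.convexHull(cn)],1)
        lin=(hull>0)&(hsv[...,1]<100)&(hsv[...,2]>130)
        lin=lin.astype(np.uint8);cs,_=cv2.findContours(lin,0,2); c2=max(cs,key=cv2.contourArea)
        W=ray(f,c2.reshape(-1,2),5.)[:,:2]; print('liner@5',cv2.minAreaRect(W.astype(np.float32)))
E
```

```text
top0 [324. 192.] 329 zmax 87.8 circ 600.7 -124.2 18.5 mean [ 600.  -124.5   80. ] [ 30   7 151]
top0 [260. 195.] 542 zmax 90.8 circ 598.7 11.8 26.1 mean [597.7  11.5  85.4] [109 187 158]
top0 [213. 200.] 564 zmax 89.5 circ 590.0 111.8 26.5 mean [589.5 112.   85.3] [  0 185 178]
top0 [264. 251.] 592 zmax 90.4 circ 479.3 5.8 26.5 mean [479.7   6.1  85.2] [ 23 170 201]
top0 [210. 253.] 328 zmax 85.7 circ 476.8 119.9 17.8 mean [476.2 120.2  80. ] [ 45   9 170]
top0 [322. 254.] 324 zmax 86.0 circ 470.4 -116.4 18.5 mean [ 468.7 -116.7   80. ] [ 40  10 161]
g [((118, 212), [25, 34, 208], [571.5, 340.2, 1.6]), ((130, 245), [71, 105, 107], [495.4, 310.9, 7.2])]
o [((400, 232), [11, 193, 205], [509.3, -304.8, 2.3]), ((408, 268), [25, 33, 200], [427.0, -319.8, 5.8])]
g rect@22 ((529.2664794921875, 321.1622314453125), (177.17909240722656, 93.04661560058594), 21.427074432373047) pix ((123.73125457763672, 230.38970947265625), (78.73112487792969, 39.922325134277344), 68.5870361328125)
liner@5 ((569.4527587890625, 339.9597473144531), (82.32400512695312, 78.48756408691406), 21.260879516601562)
o rect@22 ((468.83477783203125, -308.12384033203125), (175.92642211914062, 92.10614013671875), 10.733724594116211) pix ((404.4411926269531, 250.23526000976562), (78.74574279785156, 40.02366638183594), 77.47119140625)
liner@5 ((425.7709045410156, -320.24847412109375), (81.09025573730469, 78.71965789794922), 10.855812072753906)
side0 [240. 172.] 741 zmax 89.0 circ 591.4 62.2 76.5 mean [592.8  55.6  86. ] [120 118  69]
side0 [190. 166.] 185 zmax 85.5 circ 477.1 119.8 16.5 mean [476.4 117.8  80.7] [ 21  23 157]
side0 [196. 188.] 457 zmax 88.8 circ 480.7 5.8 27.4 mean [479.2   2.9  86. ] [ 25 255 178]
side0 [259. 214.] 286 zmax 85.8 circ 597.9 -125.7 17.4 mean [ 598.2 -128.    80.4] [105  34  15]
side0 [196. 220.] 311 zmax 85.8 circ 467.5 -117.2 18.0 mean [ 468.  -120.4   80.7] [ 13 196  95]
```

>>> servo_tool:
  plan:
    - [[-20, -13, 0, 0, 0, 0.08, 0.85], [-55, -35, 0, 0, 0, 0.22, 0.85], [-95, -60, 0, 0, 0, 0.36, 0.85], [-135, -85, 0, 0, 0, 0.5, 0.85], [-175, -111, 0, 0, 0, 0.64, 0.85], [-215, -136, 0, 0, 0, 0.78, 0.85], [-255, -162, 0, 0, 0, 0.92, 0.85], [-295, -187, 0, 0, 0, 1.06, 0.85], [-335, -212, 0, 0, 0, 1.2, 0.85], [-375, -238, 0, 0, 0, 1.34, 0.85], [-410, -260, 0, 0, 0, 1.48, 0.85], [-445, -282, 0, 0, 0, 1.62, 0.85], [-475, -301, 0, 0, 0, 1.76, 0.85], [-505, -320, 0, 0, 0, 1.9, 0.85], [-530, -336, 0, 0, 0, 2.04, 0.85], [-545, -346, 0, 0, 0, 2.18, 0.85], [-555.6, -352.4, 0, 0, 0, 2.32, 0.85], [-555.6, -352.4, 0, 0, 0, 2.407, 0.85], [-555.6, -352.4, 0, 0, 0, 2.407, 0.85], [-555.6, -352.4, 0, 0, 0, 2.407, 0.85]]

```text
time_s: 2.1
ee_pos: [598.1, 11.6, 213.6]
ee_rot: [-180.0, 0.0, 21.5]
force: [0.2, 0.7, -0.2]
gripper_width: 77.4
```

```bash
cat >> h.py <<'E'
def st():
    s=state(); print('t',round(s['time_s'],2),'pos',np.round(s['ee_pos'],1),'rot',np.round(s['ee_rot'],1),'F',np.round(s['force'],1),'w',round(s['gripper_width'],1),'q',np.round(s['qpos'],0)); return s
def go(x,y,yaw=None):
    s=st(); a=np.radians(s['ee_rot'][2]); d=np.array([x,y])-s['ee_pos'][:2]
    print('tool shift x,y',np.round([d@[np.cos(a),np.sin(a)],d@[np.sin(a),-np.cos(a)]],1),'rotz',None if yaw is None else round(-np.radians(yaw)+a,3))
E
python3 - <<'E'
from h import *
go(598.5,11.6,21.4)
E
```

```text
t 2.1 pos [598.1  11.6 213.6] rot [-180.     0.    21.5] F [ 0.2  0.7 -0.2] w 77.4 q [ 0. 20. 86.  0. 73. 69.]
tool shift x,y [0.3 0.2] rotz 0.001
```

>>> servo_tool:
  plan:
    - [[0, 0, 15, 0, 0, 0, 0.85], [0, 0, 40, 0, 0, 0, 0.85], [0, 0, 65, 0, 0, 0, 0.85], [0, 0, 90, 0, 0, 0, 0.85], [0, 0, 115, 0, 0, 0, 0.85], [0, 0, 135, 0, 0, 0, 0.85], [0, 0, 155, 0, 0, 0, 0.85], [0, 0, 170, 0, 0, 0, 0.85], [0, 0, 180, 0, 0, 0, 0.85], [0, 0, 184, 0, 0, 0, 0.85], [0, 0, 184, 0, 0, 0, 0.85], [0, 0, 184, 0, 0, 0, 0.6], [0, 0, 184, 0, 0, 0, 0.5], [0, 0, 184, 0, 0, 0, 0.4], [0, 0, 184, 0, 0, 0, 0.3], [0, 0, 184, 0, 0, 0, 0.3], [0, 0, 184, 0, 0, 0, 0.3], [0, 0, 184, 0, 0, 0, 0.3]]
  squeeze: 25

```text
time_s: 3.9
ee_pos: [598.9, 11.5, 30.7]
ee_rot: [180.0, -0.1, 21.4]
force: [-0.8, -0.4, 5.7]
gripper_width: 57.6
```

>>> servo_tool:
  plan:
    - [[0, 0, -4, 0, 0, 0, 0.3], [0, 0, -15, 0, 0, 0, 0.3], [0, 0, -35, 0, 0, 0, 0.3], [0, 0, -60, 0, 0, 0, 0.3], [0, 0, -85, 0, 0, 0, 0.3], [0, 0, -105, 0, 0, 0, 0.3], [0, 0, -120, 0, 0, 0, 0.3], [3, -10, -130, 0, 0, 0, 0.3], [9, -30, -130, 0, 0, 0, 0.3], [17, -58, -130, 0, 0, 0, 0.3], [26, -88, -130, 0, 0, 0, 0.3], [35, -120, -130, 0, 0, 0, 0.3], [45, -152, -130, 0, 0, 0, 0.3], [54, -184, -130, 0, 0, 0, 0.3], [64, -216, -130, 0, 0, 0, 0.3], [73, -246, -130, 0, 0, 0, 0.3], [81, -273, -130, 0, 0, 0, 0.3], [88, -296, -130, 0, 0, 0, 0.3], [91, -308, -130, 0, 0, 0, 0.3], [92.6, -313.5, -130, 0, 0, 0, 0.3]]

```text
time_s: 5.9
ee_pos: [569.6, 338.4, 159.5]
ee_rot: [180.0, 0.1, 21.5]
force: [0.4, -0.3, -1.8]
gripper_width: 57.8
```

Run:
```python
from h import *
go(570.3,337.3,21.4); snap('side','s1'); snap('top','t1')
```

```text
t 5.9 pos [569.6 338.4 159.5] rot [1.80e+02 1.00e-01 2.15e+01] F [ 0.4 -0.3 -1.8] w 57.8 q [30. 28. 82.  0. 70. 98.]
tool shift x,y [0.2 1.3] rotz 0.001
```

View pics/s1.png

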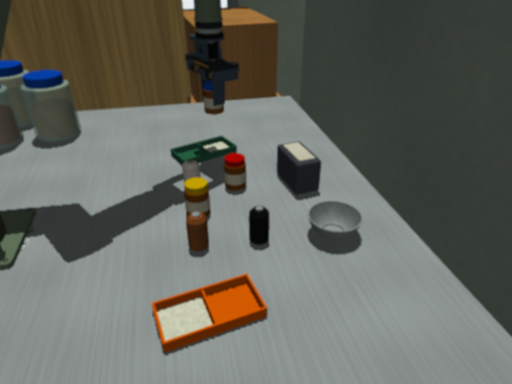

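>>> servo_tool:
  plan:
    - [[0, 0, 0, 0, 0, 0, 0.3], [0, 0, 10, 0, 0, 0, 0.3], [0, 0, 25, 0, 0, 0, 0.3], [0, 0, 45, 0, 0, 0, 0.3], [0, 0, 65, 0, 0, 0, 0.3], [0, 0, 83, 0, 0, 0, 0.3], [0, 0, 98, 0, 0, 0, 0.3], [0, 0, 108, 0, 0, 0, 0.3], [0, 0, 114, 0, 0, 0, 0.3], [0, 0, 118, 0, 0, 0, 0.3], [0, 0, 121, 0, 0, 0, 0.3], [0, 0, 123, 0, 0, 0, 0.3], [0, 0, 124, 0, 0, 0, 0.3], [0, 0, 124, 0, 0, 0, 0.3], [0, 0, 124, 0, 0, 0, 0.3]]

```text
time_s: 7.5
ee_pos: [570.6, 337.4, 36.3]
ee_rot: [-180.0, -0.0, 21.4]
force: [-0.4, 0.3, -1.4]
gripper_width: 57.8
```

Force shows still hanging (−1.4 N); go down 1 more mm, then open gradually.

>>> servo_tool:
  plan:
    - [[0, 0, 0.5, 0, 0, 0, 0.3], [0, 0, 1, 0, 0, 0, 0.3], [0, 0, 1, 0, 0, 0, 0.3], [0, 0, 1, 0, 0, 0, 0.66], [0, 0, 1, 0, 0, 0, 0.7], [0, 0, 1, 0, 0, 0, 0.75], [0, 0, 1, 0, 0, 0, 0.82], [0, 0, 1, 0, 0, 0, 0.85], [0, 0, 1, 0, 0, 0, 0.85], [0, 0, -5, 0, 0, 0, 0.85], [0, 0, -20, 0, 0, 0, 0.85], [0, 0, -45, 0, 0, 0, 0.85], [0, 0, -70, 0, 0, 0, 0.85], [0, 0, -95, 0, 0, 0, 0.85], [0, 0, -115, 0, 0, 0, 0.85], [0, 0, -124, 0, 0, 0, 0.85]]

```text
time_s: 9.1
ee_pos: [571.7, 337.9, 163.8]
ee_rot: [-179.9, -0.3, 21.4]
force: [0.2, 0.6, 0.1]
gripper_width: 77.8
```

Run:
```python
from h import *
go(476.8,120,21.4); snap('side','s2'); snap('top','t2')
```

```text
t 9.1 pos [571.7 337.9 163.8] rot [-179.9   -0.3   21.4] F [0.2 0.6 0.1] w 77.8 q [30. 28. 82.  0. 70. 98.]
tool shift x,y [-167.7  168.4] rotz -0.001
```

View pics/s2.png

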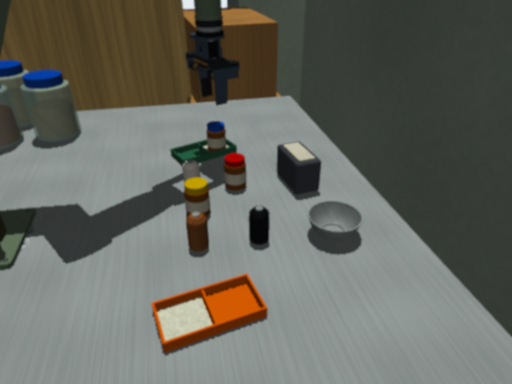

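>>> servo_tool:
  plan:
    - [[-8, 8, 0, 0, 0, 0, 0.8], [-28, 28, 0, 0, 0, 0, 0.8], [-55, 55, 0, 0, 0, 0, 0.8], [-84, 85, 0, 0, 0, 0, 0.8], [-112, 113, 0, 0, 0, 0, 0.8], [-138, 140, 0, 0, 0, 0, 0.8], [-157, 159, 0, 0, 0, 0, 0.8], [-166.4, 168.2, 0, 0, 0, 0, 0.8], [-166.4, 168.2, 0, 0, 0, 0, 0.8], [-166.4, 168.2, 0, 0, 0, 0, 0.8]]

```text
time_s: 10.2
ee_pos: [477.1, 120.4, 159.7]
ee_rot: [-180.0, -0.0, 21.3]
force: [0.6, -0.0, 0.3]
gripper_width: 72.9
```

>>> servo_tool:
  plan:
    - [[0, 0, 12, 0, 0, 0, 0.8], [0, 0, 32, 0, 0, 0, 0.8], [0, 0, 57, 0, 0, 0, 0.8], [0, 0, 82, 0, 0, 0, 0.8], [0, 0, 104, 0, 0, 0, 0.8], [0, 0, 120, 0, 0, 0, 0.8], [0, 0, 130, 0, 0, 0, 0.8], [0, 0, 134, 0, 0, 0, 0.8], [0, 0, 134, 0, 0, 0, 0.8], [0, 0, 134, 0, 0, 0, 0.8], [0, 0, 134, 0, 0, 0, 0.6], [0, 0, 134, 0, 0, 0, 0.5], [0, 0, 134, 0, 0, 0, 0.4], [0, 0, 134, 0, 0, 0, 0.3], [0, 0, 134, 0, 0, 0, 0.2], [0, 0, 134, 0, 0, 0, 0.2], [0, 0, 134, 0, 0, 0, 0.2], [0, 0, 134, 0, 0, 0, 0.2]]
  squeeze: 20

```text
time_s: 12.0
ee_pos: [476.9, 120.1, 26.2]
ee_rot: [-180.0, -0.0, 21.4]
force: [-1.5, 0.2, 5.5]
gripper_width: 43.3
```

>>> servo_tool:
  plan:
    - [[0, 0, -4, 0, 0, 0, 0.2], [0, 0, -15, 0, 0, 0, 0.2], [0, 0, -35, 0, 0, 0, 0.2], [0, 0, -60, 0, 0, 0, 0.2], [0, 0, -85, 0, 0, 0, 0.2], [0, 0, -108, 0, 0, 0, 0.2], [0, 0, -125, 0, 0, 0, 0.2], [3, -6, -134, 0, 0, 0, 0.2], [10, -20, -134, 0, 0, 0, 0.2], [20, -42, -134, 0, 0, 0, 0.2], [31, -67, -134, 0, 0, 0, 0.2], [43, -92, -134, 0, 0, 0, 0.2], [55, -117, -134, 0, 0, 0, 0.2], [66, -140, -134, 0, 0, 0, 0.2], [74, -158, -134, 0, 0, 0, 0.2], [78.4, -168.2, -134, 0, 0, 0, 0.2], [78.4, -168.2, -134, 0, 0, 0, 0.2], [78.4, -168.2, -134, 0, 0, 0, 0.2]]

```text
time_s: 13.8
ee_pos: [488.2, 304.6, 159.6]
ee_rot: [180.0, 0.1, 21.4]
force: [0.0, -0.2, -1.5]
gripper_width: 43.6
```

>>> servo_tool:
  plan:
    - [[0, 0, 3, 0, 0, 0, 0.2], [0, 0, 12, 0, 0, 0, 0.2], [0, 0, 28, 0, 0, 0, 0.2], [0, 0, 48, 0, 0, 0, 0.2], [0, 0, 68, 0, 0, 0, 0.2], [0, 0, 86, 0, 0, 0, 0.2], [0, 0, 102, 0, 0, 0, 0.2], [0, 0, 114, 0, 0, 0, 0.2], [0, 0, 121, 0, 0, 0, 0.2], [0, 0, 125, 0, 0, 0, 0.2], [0, 0, 127, 0, 0, 0, 0.2], [0, 0, 128.5, 0, 0, 0, 0.2], [0, 0, 129, 0, 0, 0, 0.2], [0, 0, 129.5, 0, 0, 0, 0.2], [0, 0, 129.5, 0, 0, 0, 0.2], [0, 0, 129.5, 0, 0, 0, 0.2]]

```text
time_s: 15.4
ee_pos: [488.6, 305.3, 30.7]
ee_rot: [-180.0, -0.0, 21.4]
force: [0.1, 0.2, -1.5]
gripper_width: 43.8
```

>>> servo_tool:
  plan:
    - [[0, 0, 0.3, 0, 0, 0, 0.2], [0, 0, 0.5, 0, 0, 0, 0.2], [0, 0, 0.5, 0, 0, 0, 0.5], [0, 0, 0.5, 0, 0, 0, 0.55], [0, 0, 0.5, 0, 0, 0, 0.62], [0, 0, 0.5, 0, 0, 0, 0.7], [0, 0, 0.5, 0, 0, 0, 0.75], [0, 0, 0.5, 0, 0, 0, 0.75], [0, 0, -5, 0, 0, 0, 0.75], [0, 0, -20, 0, 0, 0, 0.75], [0, 0, -45, 0, 0, 0, 0.75], [0, 0, -70, 0, 0, 0, 0.75], [0, 0, -95, 0, 0, 0, 0.75], [0, 0, -115, 0, 0, 0, 0.75], [0, 0, -127, 0, 0, 0, 0.75], [0, 0, -129.5, 0, 0, 0, 0.75]]

```text
time_s: 17.0
ee_pos: [489.2, 305.6, 161.6]
ee_rot: [-180.0, -0.2, 21.4]
force: [0.1, -0.7, -0.3]
gripper_width: 68.4
```

Run:
```python
from h import *
st(); snap('side','s3'); f=snap('top','t3')
```

```text
t 17.0 pos [489.2 305.6 161.6] rot [-180.    -0.2   21.4] F [ 0.1 -0.7 -0.3] w 68.4 q [31. 21. 94.  0. 65. 99.]
```

View pics/s3.png

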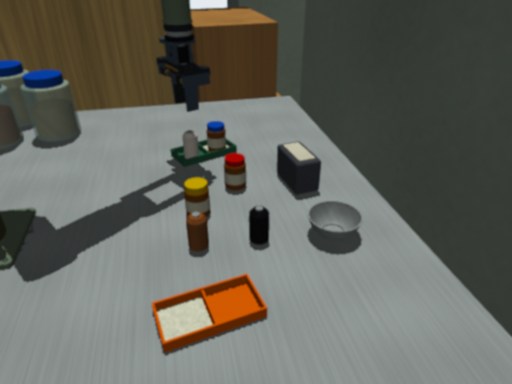

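>>> servo_tool:
  plan:
    - [[1, 10, 0, 0, 0, 0.01, 0.85], [3, 32, 0, 0, 0, 0.03, 0.85], [6, 62, 0, 0, 0, 0.06, 0.85], [10, 95, 0, 0, 0, 0.09, 0.85], [14, 128, 0, 0, 0, 0.12, 0.85], [18, 160, 0, 0, 0, 0.15, 0.85], [21, 188, 0, 0, 0, 0.17, 0.85], [23, 208, 0, 0, 0, 0.185, 0.85], [23.8, 217.1, 0, 0, 0, 0.185, 0.85], [23.8, 217.1, 0, 0, 0, 0.185, 0.85], [23.8, 217.1, 0, 0, 0, 0.185, 0.85]]

```text
time_s: 18.2
ee_pos: [589.2, 112.0, 159.3]
ee_rot: [-180.0, 0.1, 10.8]
force: [0.6, 0.1, 0.4]
gripper_width: 77.5
```

Run:
```python
from h import *
go(589.8,111.8,10.8); f=snap('top','t4'); X=world(f)
b=(X[...,2]>60)&(X[...,2]<100)&(X[...,1]>240)&(X[...,0]>400)&(X[...,0]<650)
n,l,s_,c=cv2.connectedComponentsWithStats(b.astype(np.uint8))
for i in range(1,n):
  if s_[i,4]>40:
    P=X[l==i]; Q=P[P[:,2]>np.percentile(P[:,2],90)-6]; (x,y),r=cv2.minEnclosingCircle(Q[:,:2].astype(np.float32))
    d=np.array([x-529.5,y-321.3]);a=np.radians(21.4); print(c[i].round(),x,y,r,np.percentile(P[:,2],90),'tray frame',d@[np.cos(a),np.sin(a)],d@[-np.sin(a),np.cos(a)])
```

```text
t 18.2 pos [589.2 112.  159.3] rot [-1.80e+02  1.00e-01  1.08e+01] F [0.6 0.1 0.4] w 77.5 q [10. 23. 91.  0. 66. 89.]
tool shift x,y [0.6 0.3] rotz -0.001
[108. 211.] 570.3467407226562 336.20794677734375 26.16291046142578 91.11136488935534 tray frame 43.47015919005143 -1.0238968559403858
[118. 249.] 489.5798645019531 313.0391540527344 14.894783973693848 85.79292825106668 tray frame -40.18206523062345 6.874622007703335
```

View pics/t4.png

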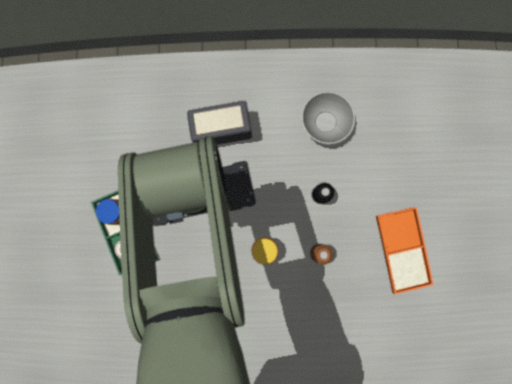

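>>> servo_tool:
  plan:
    - [[0, 0, 12, 0, 0, 0, 0.85], [0, 0, 32, 0, 0, 0, 0.85], [0, 0, 57, 0, 0, 0, 0.85], [0, 0, 82, 0, 0, 0, 0.85], [0, 0, 103, 0, 0, 0, 0.85], [0, 0, 118, 0, 0, 0, 0.85], [0, 0, 127, 0, 0, 0, 0.85], [0, 0, 130, 0, 0, 0, 0.85], [0, 0, 130, 0, 0, 0, 0.85], [0, 0, 130, 0, 0, 0, 0.85], [0, 0, 130, 0, 0, 0, 0.65], [0, 0, 130, 0, 0, 0, 0.55], [0, 0, 130, 0, 0, 0, 0.4], [0, 0, 130, 0, 0, 0, 0.3], [0, 0, 130, 0, 0, 0, 0.3], [0, 0, 130, 0, 0, 0, 0.3], [0, 0, 130, 0, 0, 0, 0.3]]
  squeeze: 25

```text
time_s: 19.95
ee_pos: [590.0, 111.9, 30.5]
ee_rot: [-180.0, -0.1, 10.8]
force: [-0.0, 1.3, 5.6]
gripper_width: 57.7
```

>>> servo_tool:
  plan:
    - [[0, 0, -4, 0, 0, 0, 0.3], [0, 0, -15, 0, 0, 0, 0.3], [0, 0, -35, 0, 0, 0, 0.3], [0, 0, -60, 0, 0, 0, 0.3], [0, 0, -85, 0, 0, 0, 0.3], [0, 0, -108, 0, 0, 0, 0.3], [0, 0, -128, 0, 0, 0, 0.3], [-4, 6, -140, 0, 0, 0, 0.3], [-14, 22, -140, 0, 0, 0, 0.3], [-28, 45, -140, 0, 0, 0, 0.3], [-45, 73, -140, 0, 0, 0, 0.3], [-64, 104, -140, 0, 0, 0, 0.3], [-84, 136, -140, 0, 0, 0, 0.3], [-104, 168, -140, 0, 0, 0, 0.3], [-124, 200, -140, 0, 0, 0, 0.3], [-144, 232, -140, 0, 0, 0, 0.3], [-162, 262, -140, 0, 0, 0, 0.3], [-178, 288, -140, 0, 0, 0, 0.3], [-190, 307, -140, 0, 0, 0, 0.3], [-196, 317, -140, 0, 0, 0, 0.3]]

```text
time_s: 21.95
ee_pos: [453.6, -238.2, 168.7]
ee_rot: [-179.9, 0.2, 10.6]
force: [0.4, 0.1, -1.1]
gripper_width: 57.3
```

>>> servo_tool:
  plan:
    - [[-4, 6, 0, 0, 0, 0, 0.3], [-13, 21, 0, 0, 0, 0, 0.3], [-25, 40, 0, 0, 0, 0, 0.3], [-36, 58, 0, 0, 0, 0, 0.3], [-43, 70, 0, 0, 0, 0, 0.3], [-45.7, 73.7, 0, 0, 0, 0, 0.3], [-45.7, 73.7, 0, 0, 0, 0, 0.3], [-45.7, 73.7, 0, 0, 0, 0, 0.3]]

```text
time_s: 22.75
ee_pos: [425.4, -316.5, 169.8]
ee_rot: [-179.9, -0.0, 10.8]
force: [0.1, 0.5, -1.9]
gripper_width: 57.8
```

Run:
```python
from h import *
go(425.6,-317.3,10.8); snap('side','s5'); snap('top','t5')
```

```text
t 22.75 pos [ 425.4 -316.5  169.8] rot [-179.9   -0.    10.8] F [ 0.1  0.5 -1.9] w 57.8 q [-38.  16.  99.   0.  64.  41.]
tool shift x,y [0.1 0.8] rotz -0.0
```

View pics/s5.png

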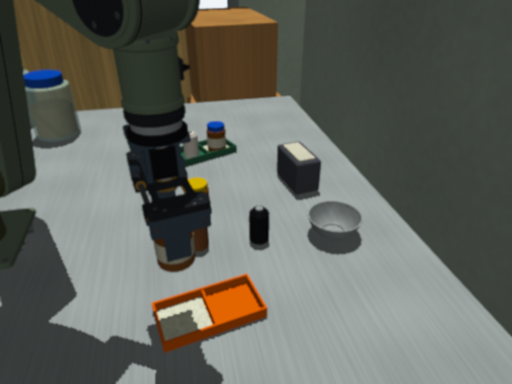

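View pics/t5.png

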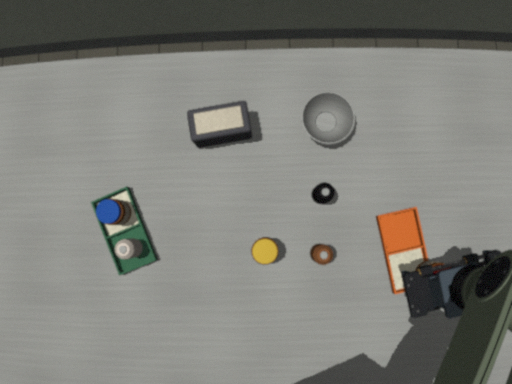

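>>> servo_tool:
  plan:
    - [[0, 0, 4, 0, 0, 0, 0.3], [0, 0, 15, 0, 0, 0, 0.3], [0, 0, 32, 0, 0, 0, 0.3], [0, 0, 54, 0, 0, 0, 0.3], [0, 0, 76, 0, 0, 0, 0.3], [0, 0, 95, 0, 0, 0, 0.3], [0, 0, 110, 0, 0, 0, 0.3], [0, 0, 120, 0, 0, 0, 0.3], [0, 0, 126, 0, 0, 0, 0.3], [0, 0, 130, 0, 0, 0, 0.3], [0, 0, 132, 0, 0, 0, 0.3], [0, 0, 133.5, 0, 0, 0, 0.3], [0, 0, 134.5, 0, 0, 0, 0.3], [0, 0, 134.5, 0, 0, 0, 0.3], [0, 0, 134.5, 0, 0, 0, 0.3]]

```text
time_s: 24.35
ee_pos: [425.4, -317.4, 35.7]
ee_rot: [180.0, -0.0, 10.8]
force: [0.5, -0.3, -1.6]
gripper_width: 57.4
```

>>> servo_tool:
  plan:
    - [[0, 0, 0.3, 0, 0, 0, 0.3], [0, 0, 0.5, 0, 0, 0, 0.3], [0, 0, 0.5, 0, 0, 0, 0.66], [0, 0, 0.5, 0, 0, 0, 0.7], [0, 0, 0.5, 0, 0, 0, 0.75], [0, 0, 0.5, 0, 0, 0, 0.82], [0, 0, 0.5, 0, 0, 0, 0.85], [0, 0, 0.5, 0, 0, 0, 0.85], [0, 0, -5, 0, 0, 0, 0.85], [0, 0, -20, 0, 0, 0, 0.85], [0, 0, -45, 0, 0, 0, 0.85], [0, 0, -70, 0, 0, 0, 0.85], [0, 0, -95, 0, 0, 0, 0.85], [0, 0, -115, 0, 0, 0, 0.85], [0, 0, -130, 0, 0, 0, 0.85], [0, 0, -134.5, 0, 0, 0, 0.85], [0, 0, -134.5, 0, 0, 0, 0.85]]

```text
time_s: 26.05
ee_pos: [425.4, -317.4, 170.5]
ee_rot: [179.9, -0.1, 10.8]
force: [-0.1, -0.3, -0.2]
gripper_width: 77.5
```

Run:
```python
from h import *
go(600.3,-124.4,10.8); snap('side','s6')
f=snap('top','t6'); X=world(f)
b=(X[...,2]>60)&(X[...,2]<100)&(abs(X[...,1])<160)&(X[...,0]>400)&(X[...,0]<650)
n,l,s_,c=cv2.connectedComponentsWithStats(b.astype(np.uint8))
for i in range(1,n):
  if s_[i,4]>40:
    P=X[l==i]; Q=P[P[:,2]>np.percentile(P[:,2],90)-6]; print(c[i].round(),cv2.minEnclosingCircle(Q[:,:2].astype(np.float32)))
```

```text
t 26.05 pos [ 425.4 -317.4  170.5] rot [ 1.799e+02 -1.000e-01  1.080e+01] F [-0.1 -0.3 -0.2] w 77.5 q [-38.  16.  99.   0.  64.  41.]
tool shift x,y [ 207.8 -157. ] rotz -0.001
[324. 192.] ((599.785888671875, -124.95861053466797), 18.266199111938477)
[264. 251.] ((479.4999694824219, 5.892954349517822), 26.40327262878418)
[322. 254.] ((467.3720703125, -117.28020477294922), 17.47648048400879)
```

View pics/s6.png

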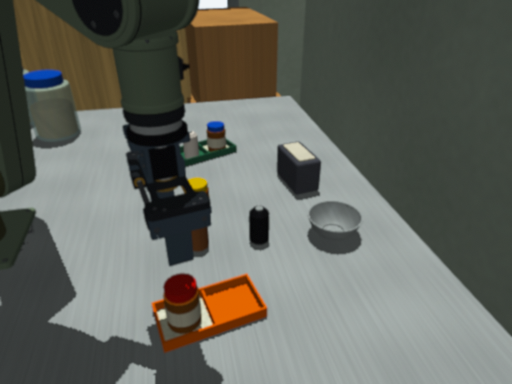

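>>> servo_tool:
  plan:
    - [[10, -8, 0, 0, 0, 0, 0.8], [33, -25, 0, 0, 0, 0, 0.8], [62, -47, 0, 0, 0, 0, 0.8], [95, -72, 0, 0, 0, 0, 0.8], [128, -97, 0, 0, 0, 0, 0.8], [158, -119, 0, 0, 0, 0, 0.8], [183, -138, 0, 0, 0, 0, 0.8], [200, -151, 0, 0, 0, 0, 0.8], [207.4, -156.6, 0, 0, 0, 0, 0.8], [207.4, -156.6, 0, 0, 0, 0, 0.8], [207.4, -156.6, 0, 0, 0, 0, 0.8]]

```text
time_s: 27.25
ee_pos: [599.1, -125.0, 169.4]
ee_rot: [-180.0, 0.1, 10.8]
force: [-1.2, 0.2, -0.4]
gripper_width: 72.9
```

>>> servo_tool:
  plan:
    - [[0, 0, 12, 0, 0, 0, 0.8], [0, 0, 32, 0, 0, 0, 0.8], [0, 0, 57, 0, 0, 0, 0.8], [0, 0, 82, 0, 0, 0, 0.8], [0, 0, 105, 0, 0, 0, 0.8], [0, 0, 124, 0, 0, 0, 0.8], [0, 0, 137, 0, 0, 0, 0.8], [0, 0, 144, 0, 0, 0, 0.8], [0, 0, 144, 0, 0, 0, 0.8], [0, 0, 144, 0, 0, 0, 0.8], [0, 0, 144, 0, 0, 0, 0.6], [0, 0, 144, 0, 0, 0, 0.5], [0, 0, 144, 0, 0, 0, 0.4], [0, 0, 144, 0, 0, 0, 0.3], [0, 0, 144, 0, 0, 0, 0.2], [0, 0, 144, 0, 0, 0, 0.2], [0, 0, 144, 0, 0, 0, 0.2], [0, 0, 144, 0, 0, 0, 0.2]]
  squeeze: 20

```text
time_s: 29.05
ee_pos: [600.0, -124.7, 26.2]
ee_rot: [-180.0, -0.0, 10.8]
force: [-0.9, 0.3, 3.7]
gripper_width: 43.7
```

>>> servo_tool:
  plan:
    - [[0, 0, -4, 0, 0, 0, 0.2], [0, 0, -15, 0, 0, 0, 0.2], [0, 0, -35, 0, 0, 0, 0.2], [0, 0, -60, 0, 0, 0, 0.2], [0, 0, -85, 0, 0, 0, 0.2], [0, 0, -110, 0, 0, 0, 0.2], [0, 0, -132, 0, 0, 0, 0.2], [-4, 5, -144, 0, 0, 0, 0.2], [-14, 18, -144, 0, 0, 0, 0.2], [-29, 38, -144, 0, 0, 0, 0.2], [-46, 60, -144, 0, 0, 0, 0.2], [-64, 84, -144, 0, 0, 0, 0.2], [-82, 107, -144, 0, 0, 0, 0.2], [-98, 128, -144, 0, 0, 0, 0.2], [-111, 145, -144, 0, 0, 0, 0.2], [-118, 154, -144, 0, 0, 0, 0.2], [-119.3, 155.7, -144, 0, 0, 0, 0.2], [-119.3, 155.7, -144, 0, 0, 0, 0.2], [-119.3, 155.7, -144, 0, 0, 0, 0.2]]

```text
time_s: 30.95
ee_pos: [511.8, -299.2, 169.7]
ee_rot: [-180.0, 0.0, 10.8]
force: [-1.3, -0.3, -1.3]
gripper_width: 43.4
```

>>> servo_tool:
  plan:
    - [[0, 0, 4, 0, 0, 0, 0.2], [0, 0, 15, 0, 0, 0, 0.2], [0, 0, 33, 0, 0, 0, 0.2], [0, 0, 55, 0, 0, 0, 0.2], [0, 0, 77, 0, 0, 0, 0.2], [0, 0, 97, 0, 0, 0, 0.2], [0, 0, 113, 0, 0, 0, 0.2], [0, 0, 124, 0, 0, 0, 0.2], [0, 0, 131, 0, 0, 0, 0.2], [0, 0, 135, 0, 0, 0, 0.2], [0, 0, 137, 0, 0, 0, 0.2], [0, 0, 138.5, 0, 0, 0, 0.2], [0, 0, 139, 0, 0, 0, 0.2], [0, 0, 139.5, 0, 0, 0, 0.2], [0, 0, 139.5, 0, 0, 0, 0.2], [0, 0, 139.5, 0, 0, 0, 0.2]]

```text
time_s: 32.55
ee_pos: [511.7, -300.0, 30.6]
ee_rot: [180.0, -0.0, 10.8]
force: [0.0, -0.0, -1.4]
gripper_width: 43.6
```

>>> servo_tool:
  plan:
    - [[0, 0, 0.3, 0, 0, 0, 0.2], [0, 0, 0.5, 0, 0, 0, 0.2], [0, 0, 0.5, 0, 0, 0, 0.5], [0, 0, 0.5, 0, 0, 0, 0.55], [0, 0, 0.5, 0, 0, 0, 0.62], [0, 0, 0.5, 0, 0, 0, 0.7], [0, 0, 0.5, 0, 0, 0, 0.75], [0, 0, 0.5, 0, 0, 0, 0.75], [0, 0, -5, 0, 0, 0, 0.75], [0, 0, -20, 0, 0, 0, 0.75], [0, 0, -45, 0, 0, 0, 0.75], [0, 0, -70, 0, 0, 0, 0.75], [0, 0, -95, 0, 0, 0, 0.75], [0, 0, -120, 0, 0, 0, 0.75], [0, 0, -135, 0, 0, 0, 0.75], [0, 0, -139.5, 0, 0, 0, 0.75], [0, 0, -139.5, 0, 0, 0, 0.75]]

```text
time_s: 34.25
ee_pos: [511.8, -300.0, 170.6]
ee_rot: [180.0, -0.1, 10.8]
force: [0.7, 0.3, 0.4]
gripper_width: 68.3
```

>>> servo_tool:
  plan:
    - [[-6, -9, 0, 0, 0, 0, 0.75], [-18, -30, 0, 0, 0, 0, 0.75], [-32, -60, 0, 0, 0, 0, 0.75], [-48, -95, 0, 0, 0, 0, 0.75], [-64, -130, 0, 0, 0, 0, 0.75], [-80, -165, 0, 0, 0, 0, 0.75], [-94, -200, 0, 0, 0, 0, 0.75], [-106, -232, 0, 0, 0, 0, 0.75], [-114, -254, 0, 0, 0, 0, 0.75], [-118, -266, 0, 0, 0, 0, 0.75], [-120, -270, 0, 0, 0, 0, 0.75], [-120, -270, 0, 0, 0, 0, 0.75], [-120, -270, 0, 0, 0, 0, 0.75]]

```text
time_s: 35.55
ee_pos: [343.9, -57.6, 169.9]
ee_rot: [180.0, -0.0, 10.7]
force: [0.2, 0.8, 0.1]
gripper_width: 68.6
```

Run:
```python
from h import *
st(); snap('side','s7')
f=snap('top','t7'); X=world(f)
b=(X[...,2]>60)&(X[...,2]<100)&(abs(X[...,1])<420)&(X[...,0]>380)&(X[...,0]<650)
n,l,s_,c=cv2.connectedComponentsWithStats(b.astype(np.uint8))
for i in range(1,n):
  if s_[i,4]>40:
    P=X[l==i]; Q=P[P[:,2]>np.percentile(P[:,2],90)-6]; (x,y),r=cv2.minEnclosingCircle(Q[:,:2].astype(np.float32))
    o=[]
    for C,a in(((529.5,321.3),21.4),((468.8,-308.1),190.8)):
      d=np.array([x,y])-C;a=np.radians(a); o+=[round(d@[np.cos(a),np.sin(a)],1),round(d@[-np.sin(a),np.cos(a)],1)]
    print(c[i].round(),round(x,1),round(y,1),round(r,1),'z',round(np.percentile(P[:,2],90),1),o)
```

```text
t 35.55 pos [343.9 -57.6 169.9] rot [180.   -0.   10.7] F [0.2 0.8 0.1] w 68.6 q [-11.  -0. 120.  -0.  61.  68.]
[110. 211.] 571.2 335.2 26.8 z 90.8 [np.float64(43.9), np.float64(-2.3), np.float64(-221.1), np.float64(-612.7)]
[407. 231.] 512.3 -299.3 19.0 z 86.6 [np.float64(-242.4), np.float64(-571.5), np.float64(-44.4), np.float64(-0.5)]
[125. 249.] 490.7 303.7 18.3 z 86.2 [np.float64(-42.6), np.float64(-2.2), np.float64(-136.1), np.float64(-596.9)]
[264. 251.] 479.4 6.1 26.4 z 87.0 [np.float64(-161.6), np.float64(-275.2), np.float64(-69.3), np.float64(-306.6)]
[322. 254.] 469.0 -116.0 19.3 z 82.3 [np.float64(-215.9), np.float64(-385.1), np.float64(-36.2), np.float64(-188.6)]
[416. 271.] 425.8 -317.7 27.1 z 91.5 [np.float64(-329.7), np.float64(-557.1), np.float64(44.1), np.float64(1.3)]
```

View pics/s7.png

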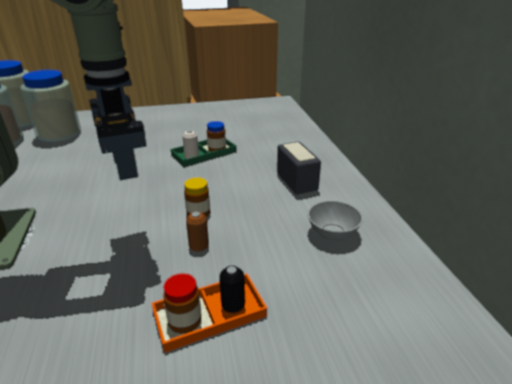

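View pics/t7.png

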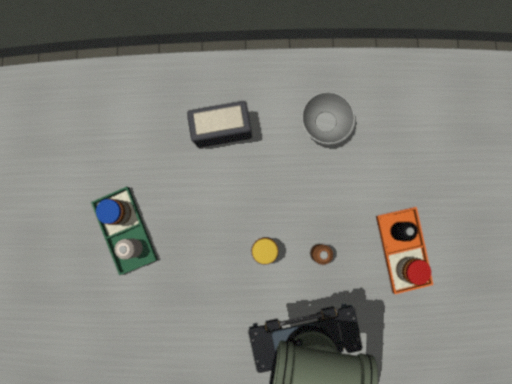

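All four items stand upright, within about 3 mm of their compartment centres. The yellow jar (264,251), wooden shaker (322,254), bowl and dispenser are where they were, so I'm handing in.

```bash
python3 -c "
from workcell import *
print(job_done())"
```

```text
the job is handed in; nothing more can be done
None
```

Both orders are made up and the job is handed in, at about 36 s on the robot's clock. I finished the green tray (blue-capped jar, then white shaker) before touching the red-capped jar or the black shaker.

My last camera check showed:
- **Placed items:** all four were upright on the tray floors, within about 3 mm of their compartment centres.
- **Items that stay:** the yellow-capped jar and wooden shaker measured within about 2 mm of their start. The bowl and napkin dispenser looked unmoved in the pictures; I did not measure them.
- **Arm:** it was clear of everything and touching nothing.

**Readings that disagreed:**
- One mid-run reading put the white shaker about 7 mm off centre. The arm was partly hiding it then, and the later clear view gave about 2 mm.
- The depth readings put the placed jar tops 0–2 mm high and the shaker tops about 0.5 mm low or level, which is within calibration error.

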